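Put the column away in the drawer

TASK

The steel chromatography column on the bench belongs in the small white-fronted drawer unit, whose top drawer stands part open. Lay the column flat inside that drawer, setting it down rather than dropping it in, and then push the drawer fully shut. Leave the marker pen and the tweezers lying where they are.

Things in the scene. Friction and masses are not known exactly. Their poses are not given: they have to be found in the camera images.
- column: chromatography column: slim straight steel rod 164 mm long, lying on the bench; tube 9.6 mm thick between two end fittings 16 mm wide and 14 mm high (they begin 55 mm from the middle). Origin at mid-length on its underside; y runs along it, z is up, the tube's axis is 7 mm above the origin. 85 g
- marker: marker pen with a white barrel and black cap, 134 mm long (along its y), 12 mm wide and high, lying on the bench; origin at its middle on the underside. A bystander
- tweezers: steel tweezers, 125 mm long (along its y), 14 mm wide, 10 mm high, lying on the bench; origin at its middle on the underside. A bystander
- drawer_floor (a point): point on the top drawer's inner floor, at the middle of the foot of its front wall, 95 mm above the bench; moves with the drawer. -x points out of the front, y along it, z up. The inside reaches from x = 0 to 0.175 and y = -0.119 to 0.119, its walls 53 mm high. Front panel: outer face x = -0.021, top z = 0.0625. With the drawer out by q, the opening free from above runs from x = 0 to q - 0.006
- unit_drawer0_handle (a point): middle of the top drawer's straight bar handle: a level steel bar 11 mm thick and 120 mm long (along y), its axis 35 mm out from the front panel and 132 mm above the bench; moves with the drawer
- unit_drawer0 (a joint): how far the top drawer is pulled out, m: 0 fully shut, 0.16 at its stop; light friction of about 1 N. The unit, fixed to the bench, is grey with two white drawer fronts, 220 mm deep, 280 mm wide and 170 mm high with a 12 mm top board
Not all that is in view belongs to the job. Leave any green or pink look-alike of the column alone.

How it is judged (in metres and radians):
On the way:
1. the column lies flat on the floor of the top drawer, let go (x of column in the frame of drawer_floor between 0 and 0.175 m and y of column in the frame of drawer_floor between -0.12 and 0.12 m and z of column in the frame of drawer_floor between -0.006 and 0.024 m and angle between column's own y axis and vertical between 1.4 and 1.74 rad and contact force between the fingers and column below 0.1 N and linear speed of column below 0.05 m/s), for 0.2 s.
At the end, for the whole second after the job is handed in: The column lies flat inside the top drawer (its origin less than 24 mm above the drawer's floor, level within about 10 degrees), let go and at rest, and the drawer is shut to within 6 mm (all of step 1 and value of joint unit_drawer0 below 0.006 m); the robot touches nothing.
It fails at once if the column is dropped: it moves faster than 0.9 m/s (a fall of about 40 mm) with no finger on it (linear speed of column above 0.9 m/s and contact force between the fingers and column below 0.01 N).
It fails at once if the marker pen is moved by more than 30 mm (distance of marker from where it was at the start of the episode above 0.03 m).
It fails at once if the tweezers are moved by more than 30 mm (distance of tweezers from where it was at the start of the episode above 0.03 m).
It also fails if it takes over 48 s, if anything falls off the work surface, if the arm or the gripper's body presses on something with over 40 N, if the wrist force passes 120 N, or if a joint passes its speed limit or range.

ROBOT

A 6-joint arm with a two-finger parallel gripper is mounted at the origin on a cart in front of the work surface, level with it; the furniture and walls round the work are solid. World frame = base frame: x ahead of the robot, y to its left, z up, the work surface at z = 0. Lengths are in mm, angles in rad, forces in N, time in s.
With the tool pointing down it reaches from about 425 to 950 mm from the base axis. Payload 14.7 kg.
Tool frame: the origin (TCP) lies midway between the tips of the shut fingers; the grasp point (between the pads) lies 19 mm behind it; z points along the fingers, y is the line along which they close (so a half turn about z gives the same grasp; the last joint's range is limited). The gripper opens to 85 mm and grips with 20 to 120 N. Pads are 22 mm wide; open, the fingers measure 114 mm over their backs; the gripper's body (76 mm by 85 mm) begins 54 mm behind the grasp point. The pads swing forward as they close: fully open they stand 13 mm farther back than shut.
Start: joints at [-1.182, 0.48, 1.596, -0, 1.065, -0.047], TCP at [274.403, -589.233, 193.797] pointing down, gripper open.
Joint ranges: [-2.75, 2.75], [-0.82, 2.05], [0.23, 2.67], [-1.56, 4.7], [0.09, 2.69], [-2.92, 2.92]. Speed limits (rad/s): [1.89, 1.89, 2.39, 3.01, 3.01, 3.01].

INTERFACE

Orientations are given as a rotation vector (axis times angle).
In Python, from bench import bot gives the robot as it stands.
- The arm moves only by the tool apply_moves, never from a script. Its argument "series" is a list of rows, each an object with "translation": the shift along the tool's x, y, z in units of 0.1 m (1.0 is 0.1 m), a list of three; "twist": the turn about the tool's z in units of 1.5 rad (1.0 is 1.5 rad). In form: [{"translation": [x, y, z], "twist": twist}, ...]. A call has 1 to 20 rows; each row shifts and turns the commanded pose from where the row before left it, along the tool's axes as they then stand; what a row does not reach is not made up. A row lasts 1/12 s, in which the tool goes at most 41.7 mm and 7.16 degrees, less where a joint would pass 70% of its speed; a pose out of reach is approached as far as the arm can. A call with a number of a shift or a turn outside -1 to 1 is refused whole. A call with a gripper value outside its range is refused whole. "claw" is the opening, from 0 (shut) to 1 (fully open), set as the call begins (left out, the last holds). The fingers move at their own pace and stop on an object; "grip_force" is the grip in N (left out, the last holds). Time passes only in rows, so rows that do not move let the fingers close. It gives the time, the measured TCP pose, the force, the opening and the grip force at its end, in the units of the state.
- bot.sense(): the state, without advancing time (a new reading comes with each control period).
- bot.capture(name): name is "scene" or "top" or "wrist"; returns (picture, depth): 480x640x3 uint8, blue, green, red; 480x640 float32, mm along the optical axis (not along the pixel's ray), 0 where there is no reading.
- bot.camera_info(name): a dict with "fx", "fy", "cx", "cy" (pixels), "T" (4x4, takes a point from camera to world coordinates); the wrist camera has in their place "mount" (4x4, takes a point from camera to tool coordinates, whose origin is the TCP and whose axes are the flange's). Camera axes: x right, y down, z forward; pixel columns grow to the right and rows downward; lengths in mm; the calibration is good to about 2 mm. A picture is of the moment at which its call begins: read the wrist's pose just before it. camera_info takes no time and is no camera call.
- bot.hand_in(): hands the job in; it is judged then, once.
The state is a dict: "time_s": time; "joints": joint angles; "dq": joint speeds; "joint_torque": joint torques, N m; "position": TCP position; "orientation": TCP orientation; "contact_force": force on the tool from outside, world axes, zero at the start; "moment": the same for the moment, N m; "width": finger opening in mm; "finger_force": force on a finger pad.
Only numpy, scipy, OpenCV 4.12 (cv2) and the standard library are available. Lean on these libraries where they do the work, as an engineer would, in place of code of your own. Each camera call takes 0.05 s, during which the arm holds its last target. There are 200 camera calls.

## Working session

There is one attempt and no reset: what is moved stays moved. The work goes in short steps, Python scripts to look and compute and a tool call to move; the robot and the scene stay as the last step left them, time stands still between calls to the robot, and variables do not carry over. Pictures are saved under pics/ and viewed, at most 10 in all, crops included, and the job is handed in when it is done.

Besides the shell and the picture viewer there is one more tool, called by a JSON object that holds its "op" and its "data". apply_moves: Moves the arm, as the interface text tells. Its arguments: {"type":"object","properties":{"series":{"type":"array","items":{"type":"object","properties":{"translation":{"type":"array","items":{"type":"number"}},"twist":{"type":"number"}}}},"claw":{"type":"number"},"grip_force":{"type":"number"}},"required":["series"]}

```bash
mkdir -p pics; ls
python3 - <<'E'
from bench import bot
import cv2,numpy as np
s=bot.sense();print({k:s[k] for k in('time_s','position','orientation','width')})
for n in('scene','top'):
    p,d=bot.capture(n);cv2.imwrite(f'pics/{n}.png',p);np.save(f'pics/{n}.npy',d);c=bot.camera_info(n);print(n,c['fx'],c['cx'],np.round(c['T'],3).tolist())
print(bot.camera_info('wrist'))
E
```

```text
pics
{'time_s': 0.0, 'position': array([ 274.22239845, -588.84481157,  193.19076001]), 'orientation': array([-3.06619728e+00, -6.78839384e-01,  3.14782461e-04]), 'width': 85.66899068655472}
scene 578.929880864758 323.8155908239276 [[0.529, -0.372, 0.763, -297.976], [-0.848, -0.229, 0.477, -707.949], [-0.002, -0.9, -0.437, 597.599], [0.0, 0.0, 0.0, 1.0]]
top 587.919795090837 317.72623240035796 [[-0.006, -0.997, 0.078, 477.581], [-1.0, 0.005, -0.004, -165.765], [0.004, -0.078, -0.997, 1471.2], [0.0, 0.0, 0.0, 1.0]]
{'fx': 332.05545300905897, 'fy': 332.05545300905897, 'cx': 316.7908251151596, 'cy': 241.57318448983042, 'mount': array([[ 1.30903675e-04, -9.64884972e-01, -2.62672749e-01,
         6.68714660e+01],
       [ 9.99999023e-01,  4.91887702e-04, -1.30851604e-03,
         2.52509068e-02],
       [ 1.39177295e-03, -2.62672321e-01,  9.64884094e-01,
        -1.81083106e+02],
       [ 0.00000000e+00,  0.00000000e+00,  0.00000000e+00,
         1.00000000e+00]])}
```

View pics/top.png

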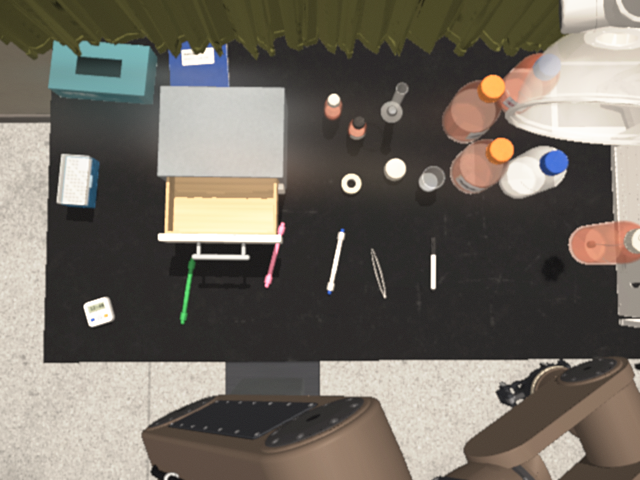

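View pics/scene.png

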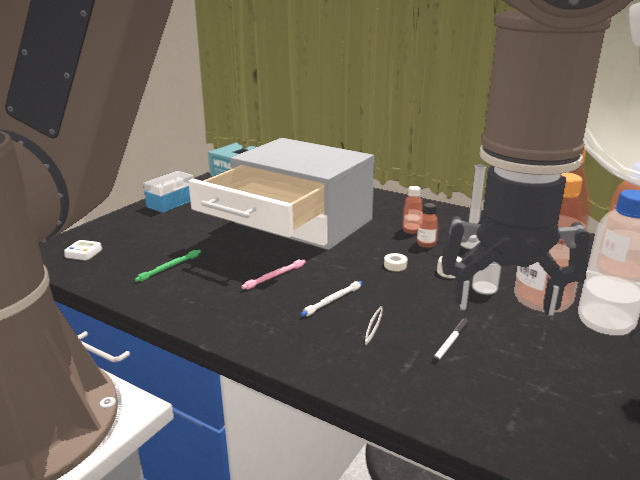

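```bash
cat > h.py <<'E'
import numpy as np,cv2
from bench import bot
def pts(n,d,uv,z=None,T=None):
    c=bot.camera_info(n); T=c['T'] if T is None else T; out=[]
    for u,v in uv:
        r=np.array([(u-c['cx'])/c['fx'],(v-c['cy'])/c['fy'],1.])
        if z is None: p=T[:3,:3]@(r*d[int(round(v)),int(round(u))])+T[:3,3]
        else:
            w=T[:3,:3]@r; p=T[:3,3]+w*(z-T[2,3])/w[2]
        out.append(p)
    return np.array(out)
def cloud(n,d):
    c=bot.camera_info(n);v,u=np.mgrid[:480,:640]
    P=np.stack([(u-c['cx'])/c['fx']*d,(v-c['cy'])/c['fy']*d,d],-1)
    return P@c['T'][:3,:3].T+c['T'][:3,3]
E
python3 - <<'E'
from h import *
p=cv2.imread('pics/top.png');d=np.load('pics/top.npy')
np.set_printoptions(precision=1,suppress=True)
cv2.imwrite('pics/crop.png',cv2.resize(p[170:330,150:450],None,fx=2.6,fy=2.6,interpolation=cv2.INTER_CUBIC)) 
g=p.max(2).astype(int)
for nm,(a,b,c,e) in dict(column=(222,298,320,350),tweez=(245,302,366,392),marker=(230,295,425,442)).items():
    v,u=np.nonzero(g[a:b,c:e]>(90))
    P=pts('top',d,np.c_[u+c,v+a],z=8)[:,:2]
    m,(w,h),ang=cv2.minAreaRect(P.astype(np.float32)); V=np.linalg.svd(P-P.mean(0))[2][0]
    print(nm,len(P),m,w,h,P.mean(0),np.arctan2(V[1],V[0]))
C=cloud('top',d)
# bar + panel + floor
print('handle',C[257,[196,205,220,235,246]])
print('panel top z157',pts('top',d,[(160,237),(220,238),(280,239)],z=157.5))
print('floor',C[210,[180,220,260]],C[195,220],C[225,220])
H=C[225:265,150:290]; m=(H[...,2]>145)&(H[...,2]<165); Q=H[m];print('panelcloud',np.percentile(Q,[1,50,99],axis=0))
Lf=np.linalg.lstsq(np.c_[Q[:,1],np.ones(len(Q))],Q[:,0],rcond=None)[0];print(Lf)
R=C[80:185,150:295];m=(R[...,2]>160);Q=R[m];print('roof',cv2.minAreaRect(Q[:,:2].astype(np.float32)),Q[:,2].mean(),Q.min(0),Q.max(0))
E
```

```text
column 424 (520.2101440429688, -215.6462860107422) 19.904741287231445 167.76019287109375 [ 519.7 -215.6] 2.927699465534168
tweez 268 (489.15692138671875, -321.44354248046875) 127.7789535522461 18.711872100830078 [ 488.2 -321.6] -2.888557704346475
marker 225 (492.2255859375, -457.9349670410156) 14.951400756835938 86.94906616210938 [ 493.9 -457.3] 3.102716253545677
handle [[526.8 105.9 131.5]
 [526.6  84.6 136.1]
 [526.2  50.  140. ]
 [526.   15.8 141.7]
 [526.   -8.6 138.4]]
panel top z157 [[571.1 181.6 157.5]
 [568.1  47.4 157.5]
 [565.1 -86.8 157.5]]
floor [[638.8 151.8  96.3]
 [638.1  57.6  97.9]
 [637.8 -36.2  96.6]] [674.1  58.4  94.4] [603.   57.8  95.1]
panelcloud [[561.  -84.4 145.3]
 [572.5  48.9 156.4]
 [594.5 183.3 163.6]]
[  0.  572.4]
roof ((692.4779663085938, 27.28192138671875), (486.9268493652344, 310.9548034667969), 9.371539115905762) 176.46163639090622 [ 477.6 -165.8  160. ] [ 915.   188.9 1471.2]
```

View pics/crop.png

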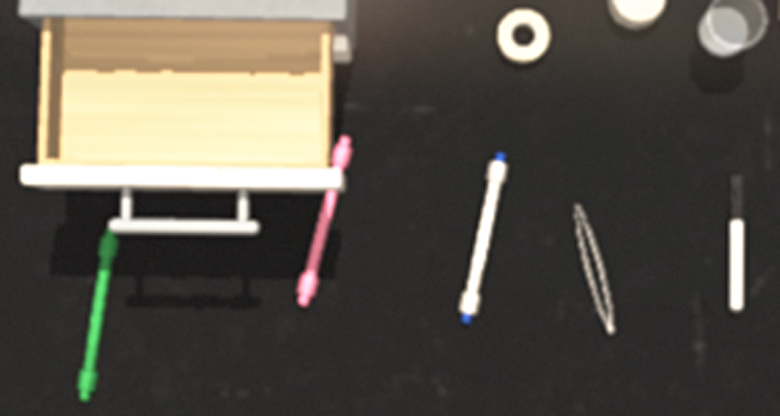

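Candidates in the top view: green rod (187,292), pink rod (275,255) and bare-metal rod with blue end caps (336,261). The third one is the column: it is steel coloured, about 164 mm long and has wide end fittings. The thin loop at (378,273) is the tweezers, and the white and black stick at (433,263) is the marker. The crop confirms all of this.

{"op": "apply_moves", "data": {"series": [{"translation": [0,0,0],"twist": 0.072},{"translation": [0,0,0],"twist": 0.072},{"translation": [0,0,0],"twist": 0.072},{"translation": [0,0,0],"twist": 0.072},{"translation": [0,0,0],"twist": 0.072},{"translation": [0,0,0],"twist": 0.072}], "claw": 1}}

```text
time_s: 0.6
position: [274.3, -589.0, 193.4]
orientation: [-3.122, 0.341, 0.0]
contact_force: [0.2, -0.1, 0.5]
width: 85.5
finger_force: 0.0
```

{"op": "apply_moves", "data": {"series": [{"translation": [0.08,-0.208,0.02],"twist": 0},{"translation": [0.08,-0.208,0.02],"twist": 0},{"translation": [0.08,-0.208,0.02],"twist": 0},{"translation": [0.08,-0.208,0.02],"twist": 0},{"translation": [0.08,-0.208,0.02],"twist": 0},{"translation": [0.08,-0.208,0.02],"twist": 0},{"translation": [0.08,-0.208,0.02],"twist": 0},{"translation": [0.08,-0.208,0.02],"twist": 0},{"translation": [0.08,-0.208,0.02],"twist": 0},{"translation": [0.08,-0.208,0.02],"twist": 0},{"translation": [0.08,-0.208,0.02],"twist": 0},{"translation": [0.08,-0.208,0.02],"twist": 0},{"translation": [0.08,-0.208,0.02],"twist": 0},{"translation": [0.08,-0.208,0.02],"twist": 0},{"translation": [0.08,-0.208,0.02],"twist": 0},{"translation": [0.08,-0.208,0.02],"twist": 0},{"translation": [0.08,-0.208,0.02],"twist": 0},{"translation": [0.08,-0.208,0.02],"twist": 0},{"translation": [0.08,-0.208,0.02],"twist": 0},{"translation": [0.08,-0.208,0.02],"twist": 0}]}}

```text
time_s: 2.27
position: [518.7, -215.1, 153.5]
orientation: [-3.124, 0.333, 0.001]
contact_force: [0.5, 0.4, 1.1]
width: 85.5
finger_force: 0.0
```

{"op": "apply_moves", "data": {"series": [{"translation": [0,0,0],"twist": 0},{"translation": [0,0,0],"twist": 0},{"translation": [0,0,0],"twist": 0}]}}

```text
time_s: 2.52
position: [518.1, -216.4, 153.6]
orientation: [3.124, -0.332, -0.001]
contact_force: [0.3, -0.6, -0.5]
width: 85.3
finger_force: 0.0
```

Run:
```python
from h import *
from scipy.spatial.transform import Rotation as R
np.set_printoptions(precision=3,suppress=True)
d=np.load('pics/top.npy')
print('roof front',pts('top',d,[(200,177),(270,177)],z=170), 'walls y',pts('top',d,[(174,210),(273,210)],z=148))
s=bot.sense();M=R.from_rotvec(s['orientation']).as_matrix();print(s['time_s'],s['position'],M[:,0],s['joints'])
p,d=bot.capture('wrist');cv2.imwrite('pics/w1.png',p)
c=bot.camera_info('wrist');T=np.eye(4);T[:3,:3]=M;T[:3,3]=s['position'];T=T@c['mount'];np.save('pics/T1.npy',T)
C=(np.linalg.inv(T)@np.array([*s['position'][:2],10,1]));print('TCP foot px',c['fx']*C[0]/C[2]+c['cx'],c['fy']*C[1]/C[2]+c['cy'])
```

```text
roof front [[704.112  91.083 170.   ]
 [703.337 -65.297 170.   ]] walls y [[632.797 153.436 148.   ]
 [631.639 -70.443 148.   ]]
2.5167 [ 518.136 -216.383  153.636] [ 0.978 -0.21  -0.   ] [-0.449  0.403  1.844 -0.     0.895  1.333]
TCP foot px 317.35721365971466 220.31675944408153
```

View pics/w1.png

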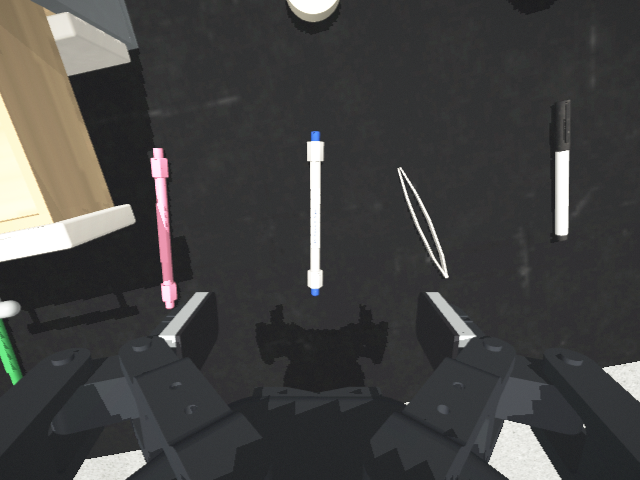

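The rod stands upright in the image with its centre at (315,213), between the fingers, and the tool foot projects to (317,220). Descending.

{"op": "apply_moves", "data": {"series": [{"translation": [0.01,-0.002,0.15],"twist": 0},{"translation": [0.01,-0.002,0.15],"twist": 0},{"translation": [0.01,-0.002,0.15],"twist": 0},{"translation": [0,-0.002,0.15],"twist": 0},{"translation": [0,-0.002,0.15],"twist": 0},{"translation": [0,0,0.15],"twist": 0},{"translation": [0,0,0.15],"twist": 0},{"translation": [0,0,0.15],"twist": 0},{"translation": [0,0,0.1],"twist": 0},{"translation": [0,0,0.1],"twist": 0},{"translation": [0,0,0.05],"twist": 0},{"translation": [0,0,0.04],"twist": 0},{"translation": [0,0,0],"twist": 0},{"translation": [0,0,0],"twist": 0}]}}

```text
time_s: 3.73
position: [521.8, -216.0, 5.1]
orientation: [3.124, -0.333, 0.0]
contact_force: [0.5, 0.2, 0.6]
width: 85.4
finger_force: 0.0
```

{"op": "apply_moves", "data": {"series": [{"translation": [0,0,0],"twist": 0},{"translation": [0,0,0],"twist": 0},{"translation": [0,0,0],"twist": 0},{"translation": [0,0,0],"twist": 0},{"translation": [0,0,0],"twist": 0},{"translation": [0,0,0],"twist": 0},{"translation": [0,0,0],"twist": 0},{"translation": [0,0,0],"twist": 0},{"translation": [0,0,0],"twist": 0},{"translation": [0,0,0],"twist": 0},{"translation": [0,0,0],"twist": 0},{"translation": [0,0,0],"twist": 0}], "claw": 0, "grip_force": 40}}

```text
time_s: 4.73
position: [521.6, -215.9, 4.8]
orientation: [-3.124, 0.333, 0.0]
contact_force: [0.1, 0.1, 0.1]
width: 0.1
finger_force: 0.0
```

Run:
```python
from h import *
for n in('wrist',):
    p,d=bot.capture(n);cv2.imwrite('pics/w2.png',p)
p,d=bot.capture('top');np.save('pics/top2.npy',d);cv2.imwrite('pics/top2.png',p)
```

```text
(no output)
```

View pics/w2.png

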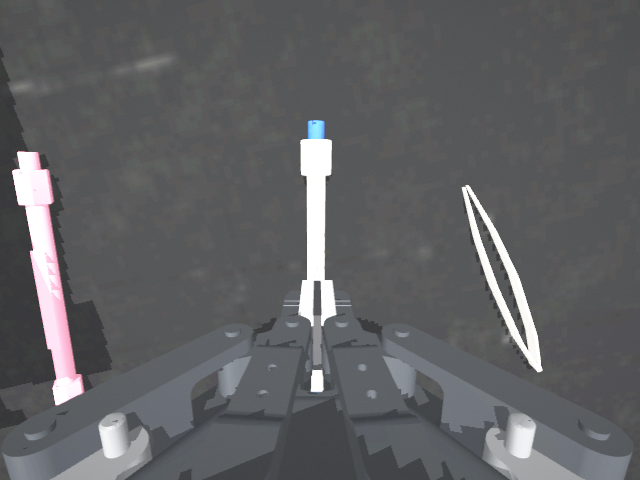

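Run:
```python
from h import *
s=bot.sense();print(s['width'],s['finger_force'],s['position'],s['contact_force'])
p=cv2.imread('pics/w2.png');cv2.imwrite('pics/c2.png',cv2.resize(p[240:400,240:400],None,fx=3.7,fy=3.7,interpolation=cv2.INTER_CUBIC))
```

```text
0.055750845588295135 0.0 [ 521.59381278 -215.90365982    4.80277962] [-0.8577697   0.4153278   0.98527746]
```

View pics/c2.png

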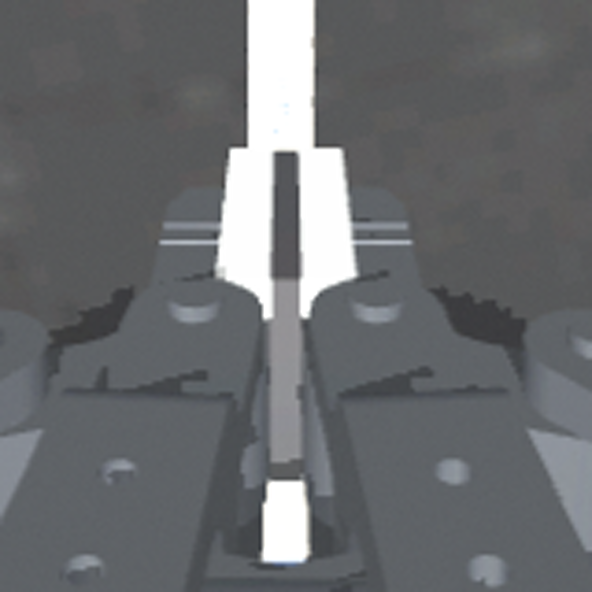

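Run:
```python
from h import *
from scipy.spatial.transform import Rotation as R
np.set_printoptions(precision=1,suppress=True)
s=bot.sense();p,d=bot.capture('wrist');c=bot.camera_info('wrist')
T=np.eye(4);T[:3,:3]=R.from_rotvec(s['orientation']).as_matrix();T[:3,3]=s['position'];T=T@c['mount']
uv=[(200,150),(400,150),(316,200),(316,265),(316,277),(317,290),(317,300),(317,320),(317,340),(317,375),(317,388),(305,285),(329,285),(305,300),(330,300),(303,310),(330,310),(290,302),(345,302)]
for q,w in zip(uv,pts('wrist',d,uv,T=T)):
    t=np.linalg.inv(T@np.linalg.inv(c['mount']))@np.r_[w,1]; print(q,w,'tool',t[:3],p[q[1],q[0]])
```

```text
(200, 150) [ 600.7 -168.1    0.5] tool [ 67.2 -63.4   4.3] [91 90 91]
(400, 150) [ 578.  -273.3    0.8] tool [67.2 44.2  4. ] [92 89 91]
(316, 200) [ 562.7 -223.8   11.9] tool [41.9 -0.9 -7.1] [255 255 255]
(316, 265) [ 527.9 -216.3   13.3] tool [ 6.3 -0.9 -8.5] [255 255 255]
(316, 277) [ 521.3 -214.9   13.8] tool [-0.5 -0.9 -9. ] [255 255 255]
(317, 290) [ 532.8 -217.9   59.1] tool [ 11.4  -0.4 -54.3] [89 86 85]
(317, 300) [ 532.7 -217.9   68.4] tool [ 11.3  -0.4 -63.6] [89 85 84]
(317, 320) [ 530.6 -217.4   80. ] tool [  9.1  -0.4 -75.2] [150 147 148]
(317, 340) [ 523.5 -215.9   81.1] tool [  1.8  -0.4 -76.3] [151 147 146]
(317, 375) [ 461.7 -202.6   16.9] tool [-61.3  -0.4 -12.1] [254 255 255]
(317, 388) [ 452.1 -200.6   15.9] tool [-71.2  -0.4 -11.1] [254 255 255]
(305, 285) [ 533.8 -212.9   53.6] tool [ 11.3  -5.5 -48.8] [254 254 254]
(329, 285) [ 531.4 -222.9   53. ] tool [ 11.1   4.8 -48.2] [254 254 254]
(305, 300) [ 534.1 -213.5   69.1] tool [ 11.7  -5.  -64.3] [254 254 254]
(330, 300) [ 532.  -222.8   69.1] tool [ 11.7   4.6 -64.3] [254 254 254]
(303, 310) [ 533.6 -212.9   76.2] tool [ 11.1  -5.5 -71.4] [254 254 254]
(330, 310) [ 532.  -222.5   77.2] tool [ 11.6   4.3 -72.3] [254 254 254]
(290, 302) [ 531.4 -206.4   62.3] tool [  7.6 -11.4 -57.5] [107 103  99]
(345, 302) [ 526.6 -228.2   62. ] tool [  7.4  11.  -57.2] [109 104 100]
```

The depth image shows the shut fingertips about 41 mm behind the stated TCP, with the rod untouched at z of about 12 below them. The fingers are shorter than specified. I'll open and go lower in small steps, watching the force.

{"op": "apply_moves", "data": {"series": [{"translation": [0,0,0],"twist": 0},{"translation": [0,0,0],"twist": 0},{"translation": [0,0,0],"twist": 0},{"translation": [0,0,0],"twist": 0},{"translation": [0,0,0],"twist": 0},{"translation": [0,0,0],"twist": 0},{"translation": [0,0,0],"twist": 0},{"translation": [0,0,0],"twist": 0},{"translation": [0,0,0],"twist": 0},{"translation": [0,0,0],"twist": 0}], "claw": 1}}

```text
time_s: 5.72
position: [521.6, -215.9, 4.8]
orientation: [-3.124, 0.333, 0.0]
contact_force: [0.8, -0.2, 0.2]
width: 85.7
finger_force: 0.0
```

{"op": "apply_moves", "data": {"series": [{"translation": [0,0,0.03],"twist": 0},{"translation": [0,0,0.03],"twist": 0},{"translation": [0,0,0.03],"twist": 0},{"translation": [0,0,0.03],"twist": 0},{"translation": [0,0,0],"twist": 0}]}}

```text
time_s: 6.13
position: [521.1, -215.7, -8.0]
orientation: [-3.124, 0.333, 0.002]
contact_force: [-0.8, 0.3, -0.0]
width: 85.6
finger_force: 0.0
```

Run:
```python
from h import *
from scipy.spatial.transform import Rotation as R
np.set_printoptions(precision=1,suppress=True)
s=bot.sense();p,d=bot.capture('wrist');cv2.imwrite('pics/w3.png',p);c=bot.camera_info('wrist')
T=np.eye(4);T[:3,:3]=R.from_rotvec(s['orientation']).as_matrix();T[:3,3]=s['position'];T=T@c['mount']
print(s['position'],s['contact_force'],s['width'])
v,u=np.mgrid[:480,:640];P=np.stack([(u-c['cx'])/c['fx']*d,(v-c['cy'])/c['fy']*d,d],-1)@c['mount'][:3,:3].T+c['mount'][:3,3]
for sg in(-1,1):
    m=(abs(P[...,0]-8)<6)&(sg*P[...,1]>30)&(sg*P[...,1]<60)&(P[...,2]<s['position'][2]-6)&(d>0)
    print(sg,m.sum(),'deepest finger tool z',np.percentile(P[m][:,2],[50,95,99,100]))
```

```text
[ 521.1 -215.7   -8. ] [-0.8  0.3 -0. ] 85.59215663270972
-1 7496 deepest finger tool z [-103.6  -63.5  -56.3  -51.7]
1 8752 deepest finger tool z [-105.   -64.9  -56.6  -51.3]
```

Open tips are now at world z of about 45, which confirms the offset. The goal is a TCP reading of about -36.

{"op": "apply_moves", "data": {"series": [{"translation": [0,0,0.05],"twist": 0},{"translation": [0,0,0.05],"twist": 0},{"translation": [0,0,0.05],"twist": 0},{"translation": [0,0,0.05],"twist": 0},{"translation": [0,0,0.04],"twist": 0},{"translation": [0,0,0.04],"twist": 0},{"translation": [0,0,0],"twist": 0},{"translation": [0,0,0],"twist": 0}]}}

```text
time_s: 6.85
position: [521.4, -215.8, -35.5]
orientation: [-3.124, 0.333, 0.001]
contact_force: [-0.8, -0.3, 0.3]
width: 85.4
finger_force: 0.0
```

{"op": "apply_moves", "data": {"series": [{"translation": [0,0,0],"twist": 0},{"translation": [0,0,0],"twist": 0},{"translation": [0,0,0],"twist": 0},{"translation": [0,0,0],"twist": 0},{"translation": [0,0,0],"twist": 0},{"translation": [0,0,0],"twist": 0},{"translation": [0,0,0],"twist": 0},{"translation": [0,0,0],"twist": 0},{"translation": [0,0,0],"twist": 0},{"translation": [0,0,0],"twist": 0},{"translation": [0,0,0],"twist": 0},{"translation": [0,0,0],"twist": 0}], "claw": 0, "grip_force": 40}}

```text
time_s: 7.85
position: [521.6, -216.0, -35.1]
orientation: [3.124, -0.333, 0.0]
contact_force: [-0.5, -0.8, 3.7]
width: 7.6
finger_force: 39.2
```

Width 7.6 mm is less than the 9.6 mm tube, with an upward force. The tips are biting above the axis, so I'll regrip 6 mm lower.

{"op": "apply_moves", "data": {"series": [{"translation": [0,0,0],"twist": 0},{"translation": [0,0,0],"twist": 0},{"translation": [0,0,0],"twist": 0},{"translation": [0,0,0],"twist": 0},{"translation": [0,0,0.03],"twist": 0},{"translation": [0,0,0.03],"twist": 0},{"translation": [0,0,0],"twist": 0},{"translation": [0,0,0],"twist": 0}], "claw": 0.5}}

```text
time_s: 8.52
position: [521.9, -216.1, -39.5]
orientation: [3.124, -0.333, 0.002]
contact_force: [-8.4, 4.5, 43.9]
width: 43.0
finger_force: 21.8
```

{"op": "apply_moves", "data": {"series": [{"translation": [0,0,0],"twist": 0},{"translation": [0,0,0],"twist": 0},{"translation": [0,0,0],"twist": 0},{"translation": [0,0,0],"twist": 0},{"translation": [0,0,0],"twist": 0},{"translation": [0,0,0],"twist": 0},{"translation": [0,0,0],"twist": 0},{"translation": [0,0,0],"twist": 0},{"translation": [0,0,0],"twist": 0},{"translation": [0,0,0],"twist": 0}], "claw": 0, "grip_force": 40}}

```text
time_s: 9.35
position: [524.0, -217.3, -37.4]
orientation: [3.122, -0.332, 0.008]
contact_force: [-10.7, 2.5, 78.8]
width: 7.8
finger_force: 80.9
```

The tips are pressing on the bench, so the first height was right. I'll ease up.

{"op": "apply_moves", "data": {"series": [{"translation": [0,0,-0.03],"twist": 0},{"translation": [0,0,-0.03],"twist": 0},{"translation": [0,0,0],"twist": 0},{"translation": [0,0,0],"twist": 0}]}}

```text
time_s: 9.68
position: [521.4, -215.9, -35.5]
orientation: [-3.124, 0.333, 0.0]
contact_force: [-0.3, 0.2, -0.5]
width: 7.6
finger_force: 40.3
```

Clean grip: 40 N, with no outside load. I'll lift slowly and check.

{"op": "apply_moves", "data": {"series": [{"translation": [0,0,-0.05],"twist": 0},{"translation": [0,0,-0.1],"twist": 0},{"translation": [0,0,-0.1],"twist": 0},{"translation": [0,0,-0.1],"twist": 0},{"translation": [0,0,-0.05],"twist": 0},{"translation": [0,0,0],"twist": 0},{"translation": [0,0,0],"twist": 0}], "grip_force": 60}}

```text
time_s: 10.27
position: [522.0, -216.1, 5.4]
orientation: [3.124, -0.333, 0.002]
contact_force: [-0.5, -0.9, -2.0]
width: 6.7
finger_force: 59.5
```

Run:
```python
from h import *
from scipy.spatial.transform import Rotation as R
np.set_printoptions(precision=1,suppress=True)
s=bot.sense();p,d=bot.capture('wrist');cv2.imwrite('pics/w4.png',p);c=bot.camera_info('wrist')
print(s['position'],s['contact_force'],s['width'])
P=pts('wrist',d,[(316,v) for v in range(110,300,10)],T=c['mount'])
print(P)
```

```text
[ 522.  -216.1    5.4] [-0.5 -0.9 -2. ] 6.708736747658561
[[ 87.4  -0.9   4.5]
 [ 78.   -0.8 -47.6]
 [ 74.4  -0.8 -49. ]
 [ 70.7  -0.8 -49.5]
 [ 67.1  -0.8 -51.6]
 [ 63.5  -0.8 -52.9]
 [ 59.8  -0.8 -52.5]
 [ 55.9  -0.8 -51. ]
 [ 51.9  -0.8 -49.2]
 [ 48.1  -0.8 -50.5]
 [ 44.1  -0.8 -50.3]
 [ 40.1  -0.8 -50.6]
 [ 35.7  -0.8 -49.3]
 [ 31.8  -0.8 -50.6]
 [ 27.4  -0.8 -50.2]
 [ 23.8  -0.8 -52.2]
 [ 19.2  -0.8 -51.6]
 [ 14.6  -0.8 -51.1]
 [  9.6  -0.8 -50. ]]
```

View pics/w4.png

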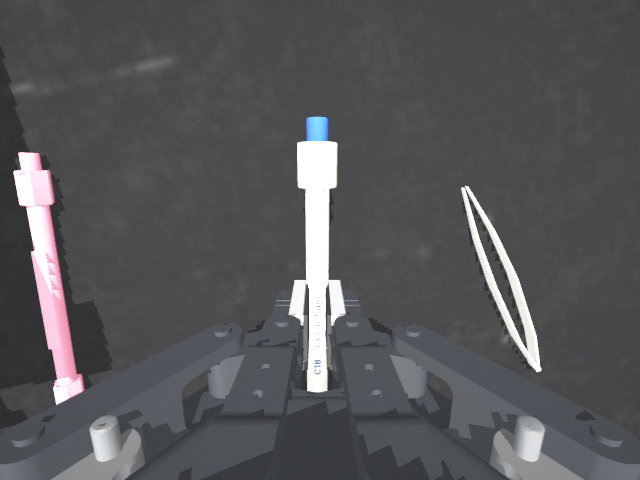

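Column held level at mid-length: the tube top is at tool z of about -51 all along, so its underside is about 38.6 mm behind the TCP. I'll raise it, then turn it along the drawer.

{"op": "apply_moves", "data": {"series": [{"translation": [0,0,-0.05],"twist": 0},{"translation": [0,0,-0.15],"twist": 0},{"translation": [0,0,-0.2],"twist": 0},{"translation": [0,0,-0.2],"twist": 0},{"translation": [0,0,-0.2],"twist": 0},{"translation": [0,0,-0.2],"twist": 0},{"translation": [0,0,-0.2],"twist": 0},{"translation": [0,0,-0.2],"twist": 0},{"translation": [0,0,-0.15],"twist": 0},{"translation": [0,0,-0.05],"twist": 0}]}}

```text
time_s: 11.15
position: [522.4, -216.3, 167.0]
orientation: [3.123, -0.333, 0.004]
contact_force: [0.3, -0.5, -0.7]
width: 7.0
finger_force: 59.5
```

{"op": "apply_moves", "data": {"series": [{"translation": [0,0,0],"twist": -0.08},{"translation": [0,0,0],"twist": -0.08},{"translation": [0,0,0],"twist": -0.08},{"translation": [0,0,0],"twist": -0.08},{"translation": [0,0,0],"twist": -0.08},{"translation": [0,0,0],"twist": -0.08},{"translation": [0,0,0],"twist": -0.08},{"translation": [0,0,0],"twist": -0.08},{"translation": [0,0,0],"twist": -0.08},{"translation": [0,0,0],"twist": -0.08},{"translation": [0,0,0],"twist": -0.08},{"translation": [0,0,0],"twist": -0.08},{"translation": [0,0,0],"twist": -0.08},{"translation": [0,0,0],"twist": -0.08},{"translation": [0,0,0],"twist": -0.07},{"translation": [0,0,0],"twist": 0},{"translation": [0,0,0],"twist": 0}]}}

```text
time_s: 12.57
position: [521.2, -215.7, 164.1]
orientation: [-2.222, -2.219, 0.001]
contact_force: [0.7, -0.7, -0.2]
width: 6.9
finger_force: 59.7
```

{"op": "apply_moves", "data": {"series": [{"translation": [0.1,0.05,0],"twist": 0},{"translation": [0.18,0.08,0],"twist": 0},{"translation": [0.2,0.09,0],"twist": 0},{"translation": [0.2,0.09,0],"twist": 0},{"translation": [0.2,0.09,0],"twist": 0},{"translation": [0.2,0.09,0],"twist": 0},{"translation": [0.2,0.09,0],"twist": 0},{"translation": [0.2,0.09,0],"twist": 0},{"translation": [0.2,0.09,0],"twist": 0},{"translation": [0.2,0.09,0],"twist": 0},{"translation": [0.2,0.09,0],"twist": 0},{"translation": [0.2,0.09,0],"twist": 0},{"translation": [0.2,0.09,0],"twist": 0},{"translation": [0.1,0.1,0],"twist": 0},{"translation": [0.06,0.02,0],"twist": 0},{"translation": [0,0,0],"twist": 0},{"translation": [0,0,0],"twist": 0},{"translation": [0,0,0],"twist": 0}]}}

```text
time_s: 14.07
position: [644.4, 47.8, 164.6]
orientation: [-2.22, -2.222, 0.001]
contact_force: [-0.3, -0.1, -0.8]
width: 7.0
finger_force: 59.7
```

Run:
```python
from h import *
from scipy.spatial.transform import Rotation as R
np.set_printoptions(precision=1,suppress=True)
s=bot.sense();p,d=bot.capture('wrist');c=bot.camera_info('wrist');M=R.from_rotvec(s['orientation']).as_matrix()
print(s['time_s'],s['position'],M[:,0],s['width'],s['finger_force'],s['contact_force'],s['joints'])
q,d2=bot.capture('scene')
cv2.imwrite('pics/m.png',np.hstack([cv2.resize(p,(400,300)),q[100:400,200:600]]))
print(pts('wrist',d,[(316,v) for v in(130,160,200,240,270)],T=c['mount']))
```

```text
14.0667 [644.4  47.8 164.6] [-0.  1. -0.] 7.009217428639445 59.71647620201111 [-0.3 -0.1 -0.8] [ 0.   0.5  1.6 -0.   1.   0. ]
[[ 74.4   0.2 -49.3]
 [ 63.4   0.2 -51.1]
 [ 47.9   0.2 -49.2]
 [ 32.    0.2 -51.3]
 [ 18.9   0.2 -50.8]]
```

View pics/m.png

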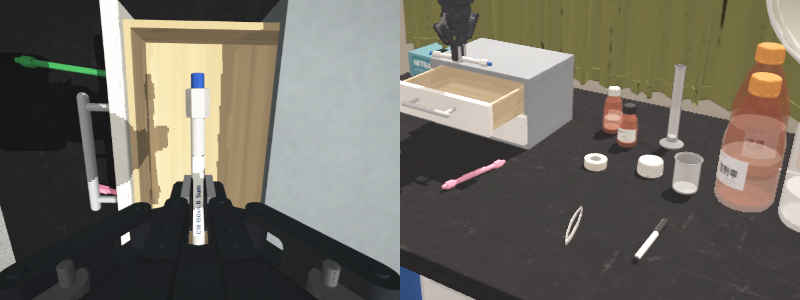

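The column hangs level over the open drawer in the wrist half of the picture, at (198,160), between the front panel and the roof edge. I'll lower it until it touches the floor.

{"op": "apply_moves", "data": {"series": [{"translation": [0,-0.02,0.05],"twist": 0},{"translation": [0,-0.01,0.1],"twist": 0},{"translation": [0,0,0.12],"twist": 0},{"translation": [0,0,0.12],"twist": 0},{"translation": [0,0,0.12],"twist": 0},{"translation": [0,0,0.12],"twist": 0},{"translation": [0,0,0.12],"twist": 0},{"translation": [0,0,0.12],"twist": 0},{"translation": [0,0,0.08],"twist": 0},{"translation": [0,0,0.05],"twist": 0},{"translation": [0,0,0.03],"twist": 0},{"translation": [0,0,0],"twist": 0},{"translation": [0,0,0],"twist": 0}]}}

```text
time_s: 15.25
position: [642.4, 48.3, 62.1]
orientation: [2.219, 2.223, 0.001]
contact_force: [0.3, 1.1, -0.8]
width: 6.9
finger_force: 59.7
```

{"op": "apply_moves", "data": {"series": [{"translation": [0,0,0.02],"twist": 0},{"translation": [0,0,0.01],"twist": 0},{"translation": [0,0,0.01],"twist": 0},{"translation": [0,0,0],"twist": 0},{"translation": [0,0,0],"twist": 0}]}}

```text
time_s: 15.67
position: [642.2, 48.3, 58.0]
orientation: [2.219, 2.223, 0.001]
contact_force: [-0.3, 0.1, 1.2]
width: 6.7
finger_force: 60.6
```

{"op": "apply_moves", "data": {"series": [{"translation": [0,0,0.01],"twist": 0},{"translation": [0,0,0],"twist": 0},{"translation": [0,0,0],"twist": 0}]}}

```text
time_s: 15.92
position: [643.2, 48.3, 57.9]
orientation: [2.218, 2.222, 0.003]
contact_force: [0.0, -0.1, 11.9]
width: 6.6
finger_force: 66.3
```

It touches the floor (12 N). I'll release with a small opening and then rise.

{"op": "apply_moves", "data": {"series": [{"translation": [0,0,-0.005],"twist": 0},{"translation": [0,0,0],"twist": 0},{"translation": [0,0,0],"twist": 0},{"translation": [0,0,0],"twist": 0},{"translation": [0,0,0],"twist": 0},{"translation": [0,0,0],"twist": 0}], "claw": 0.35}}

```text
time_s: 16.42
position: [641.9, 48.3, 57.2]
orientation: [-2.219, -2.223, 0.0]
contact_force: [0.0, -0.7, -1.0]
width: 30.0
finger_force: 0.0
```

{"op": "apply_moves", "data": {"series": [{"translation": [0,0,-0.05],"twist": 0},{"translation": [0,0,-0.1],"twist": 0},{"translation": [0,0,-0.2],"twist": 0},{"translation": [0,0,-0.2],"twist": 0},{"translation": [0,0,-0.2],"twist": 0},{"translation": [0,0,-0.2],"twist": 0},{"translation": [0,0,-0.15],"twist": 0},{"translation": [0,0,0],"twist": 0},{"translation": [0,0,0],"twist": 0}]}}

```text
time_s: 17.17
position: [642.7, 48.4, 168.8]
orientation: [2.218, 2.222, 0.003]
contact_force: [0.3, 0.2, -0.7]
width: 29.9
finger_force: 0.0
```

Run:
```python
from h import *
from scipy.spatial.transform import Rotation as R
np.set_printoptions(precision=1,suppress=True)
s=bot.sense();p,d=bot.capture('wrist');c=bot.camera_info('wrist')
cv2.imwrite('pics/w5.png',p);print(s['position'],s['width'])
T=np.eye(4);T[:3,:3]=R.from_rotvec(s['orientation']).as_matrix();T[:3,3]=s['position'];T=T@c['mount']
print(pts('wrist',d,[(316,v) for v in range(150,290,15)],T=T))
```

```text
[642.7  48.4 168.8] 29.93401478054179
[[642.5 116.  108.9]
 [642.5 105.8 109.9]
 [642.5  95.3 108.2]
 [642.6  84.5 108.2]
 [642.6  73.8 109.7]
 [642.6  62.2 108.1]
 [642.6  50.8 108.7]
 [642.6  39.2 109.3]
 [642.6  26.9 108.7]
 [642.7  14.5 108.6]]
```

View pics/w5.png

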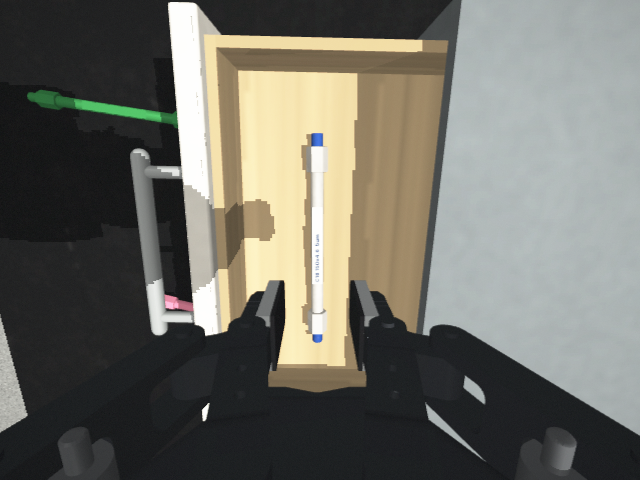

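The column lies let go on the drawer floor at (317,235): tube top z of about 108.7, level. Next I turn the hand, back off in front of the handle, and shut the fingers.

{"op": "apply_moves", "data": {"series": [{"translation": [0,0,0],"twist": 0.075},{"translation": [0,0,0],"twist": 0.075},{"translation": [0,0,0],"twist": 0.075},{"translation": [0,0,0],"twist": 0.075},{"translation": [0,0,0],"twist": 0.075},{"translation": [0,0,0],"twist": 0.075},{"translation": [0,0,0],"twist": 0.075},{"translation": [0,0,0],"twist": 0.075},{"translation": [0,0,0],"twist": 0.075},{"translation": [0,0,0],"twist": 0.075},{"translation": [0,0,0],"twist": 0.075},{"translation": [0,0,0],"twist": 0.075},{"translation": [0,0,0],"twist": 0.075},{"translation": [0,0,0],"twist": 0.072},{"translation": [0,0,0],"twist": 0}], "claw": 0}}

```text
time_s: 18.47
position: [641.3, 48.3, 166.1]
orientation: [3.142, -0.005, -0.003]
contact_force: [0.1, -0.5, -0.2]
width: -0.1
finger_force: 0.0
```

{"op": "apply_moves", "data": {"series": [{"translation": [-0.1,0,0],"twist": 0},{"translation": [-0.2,0,0],"twist": 0},{"translation": [-0.2,0,0],"twist": 0},{"translation": [-0.2,0,0],"twist": 0},{"translation": [-0.2,0,0],"twist": 0},{"translation": [-0.2,0,0],"twist": 0},{"translation": [-0.2,0,0],"twist": 0},{"translation": [-0.2,0,0],"twist": 0},{"translation": [-0.2,0,0],"twist": 0},{"translation": [-0.1,0,0],"twist": 0},{"translation": [0,0,0],"twist": 0},{"translation": [0,0,0],"twist": 0}]}}

```text
time_s: 19.47
position: [462.2, 47.9, 167.5]
orientation: [-3.142, -0.007, -0.001]
contact_force: [1.0, -0.1, -0.1]
width: 0.1
finger_force: 0.0
```

{"op": "apply_moves", "data": {"series": [{"translation": [0,0,0.06],"twist": 0},{"translation": [0,0,0.12],"twist": 0},{"translation": [0,0,0.12],"twist": 0},{"translation": [0,0,0.12],"twist": 0},{"translation": [0,0,0.12],"twist": 0},{"translation": [0,0,0.12],"twist": 0},{"translation": [0,0,0.12],"twist": 0},{"translation": [0,0,0.1],"twist": 0},{"translation": [0,0,0.04],"twist": 0},{"translation": [0,0,0],"twist": 0},{"translation": [0,0,0],"twist": 0}]}}

```text
time_s: 20.38
position: [462.4, 47.9, 75.1]
orientation: [3.142, 0.004, -0.001]
contact_force: [0.2, 0.1, 0.7]
width: 0.2
finger_force: 0.0
```

{"op": "apply_moves", "data": {"series": [{"translation": [0.05,0,0],"twist": 0},{"translation": [0.1,0,0],"twist": 0},{"translation": [0.1,0,0],"twist": 0},{"translation": [0.07,0,0],"twist": 0},{"translation": [0.05,0,0],"twist": 0},{"translation": [0.03,0,0],"twist": 0},{"translation": [0.03,0,0],"twist": 0},{"translation": [0.03,0,0],"twist": 0},{"translation": [0.03,0,0],"twist": 0},{"translation": [0.03,0,0],"twist": 0},{"translation": [0.03,0,0],"twist": 0},{"translation": [0.03,0,0],"twist": 0}]}}

```text
time_s: 21.38
position: [520.0, 48.0, 75.3]
orientation: [3.142, 0.004, -0.001]
contact_force: [-1.3, -1.9, 0.4]
width: 0.3
finger_force: 0.6
```

Contact with about 1.3 N of resistance. I'll keep pushing steadily.

{"op": "apply_moves", "data": {"series": [{"translation": [0.04,0,0],"twist": 0},{"translation": [0.05,0,0],"twist": 0},{"translation": [0.05,0,0],"twist": 0},{"translation": [0.05,0,0],"twist": 0},{"translation": [0.05,0,0],"twist": 0},{"translation": [0.05,0,0],"twist": 0},{"translation": [0.05,0,0],"twist": 0},{"translation": [0.05,0,0],"twist": 0},{"translation": [0.05,0,0],"twist": 0},{"translation": [0.05,0,0],"twist": 0},{"translation": [0.05,0,0],"twist": 0},{"translation": [0.05,0,0],"twist": 0},{"translation": [0.05,0,0],"twist": 0},{"translation": [0.05,0,0],"twist": 0},{"translation": [0.05,0,0],"twist": 0},{"translation": [0.05,0,0],"twist": 0},{"translation": [0.05,0,0],"twist": 0},{"translation": [0.05,0,0],"twist": 0},{"translation": [0.04,0,0],"twist": 0},{"translation": [0.03,0,0],"twist": 0}]}}

```text
time_s: 23.05
position: [616.6, 48.3, 75.3]
orientation: [-3.142, -0.004, -0.0]
contact_force: [-1.7, -0.8, 0.6]
width: 0.2
finger_force: 0.6
```

{"op": "apply_moves", "data": {"series": [{"translation": [0.03,0,0],"twist": 0},{"translation": [0.03,0,0],"twist": 0},{"translation": [0.03,0,0],"twist": 0},{"translation": [0.02,0,0],"twist": 0}]}}

```text
time_s: 23.38
position: [627.4, 48.3, 75.3]
orientation: [-3.142, -0.004, -0.0]
contact_force: [-0.2, -1.8, -0.2]
width: 0.1
finger_force: 0.6
```

{"op": "apply_moves", "data": {"series": [{"translation": [0.02,0,0],"twist": 0},{"translation": [0.02,0,0],"twist": 0},{"translation": [0.02,0,0],"twist": 0}]}}

```text
time_s: 23.63
position: [633.1, 48.3, 75.3]
orientation: [3.142, 0.004, -0.0]
contact_force: [-1.1, -0.0, 0.0]
width: 0.2
finger_force: 0.5
```

{"op": "apply_moves", "data": {"series": [{"translation": [0.02,0,0],"twist": 0},{"translation": [0.02,0,0],"twist": 0}]}}

```text
time_s: 23.8
position: [637.2, 48.3, 75.3]
orientation: [-3.142, -0.004, 0.0]
contact_force: [-1.4, -1.1, 0.4]
width: -0.1
finger_force: 0.5
```

{"op": "apply_moves", "data": {"series": [{"translation": [0.015,0,0],"twist": 0},{"translation": [0.015,0,0],"twist": 0}]}}

```text
time_s: 23.97
position: [640.2, 48.3, 75.3]
orientation: [3.142, 0.004, -0.0]
contact_force: [-1.1, -1.2, 0.1]
width: -0.1
finger_force: 0.5
```

{"op": "apply_moves", "data": {"series": [{"translation": [0.015,0,0],"twist": 0},{"translation": [0,0,0],"twist": 0}]}}

```text
time_s: 24.13
position: [640.9, 48.3, 75.2]
orientation: [3.142, 0.004, -0.002]
contact_force: [-4.0, -1.8, 1.9]
width: 0.0
finger_force: 2.4
```

{"op": "apply_moves", "data": {"series": [{"translation": [0.015,0,0],"twist": 0},{"translation": [0,0,0],"twist": 0}]}}

```text
time_s: 24.3
position: [640.9, 48.3, 75.1]
orientation: [3.142, 0.004, -0.006]
contact_force: [-12.1, -1.7, 8.4]
width: 0.2
finger_force: 6.3
```

{"op": "apply_moves", "data": {"series": [{"translation": [0.015,0,0],"twist": 0},{"translation": [0,0,0],"twist": 0}]}}

```text
time_s: 24.47
position: [641.0, 48.3, 75.0]
orientation: [3.141, 0.004, -0.01]
contact_force: [-21.5, -1.3, 13.9]
width: 0.0
finger_force: 10.3
```

It stops hard at 641 mm, so the drawer is shut. I'll back off and check.

{"op": "apply_moves", "data": {"series": [{"translation": [-0.03,0,0],"twist": 0},{"translation": [-0.05,0,0],"twist": 0},{"translation": [-0.15,0,0],"twist": 0},{"translation": [-0.2,0,0],"twist": 0},{"translation": [-0.2,0,0],"twist": 0},{"translation": [-0.2,0,0],"twist": 0},{"translation": [-0.2,0,0],"twist": 0},{"translation": [-0.2,0,0],"twist": 0},{"translation": [-0.2,0,0],"twist": 0},{"translation": [-0.1,0,0],"twist": 0},{"translation": [0,0,0],"twist": 0},{"translation": [0,0,0],"twist": 0}]}}

```text
time_s: 25.47
position: [492.5, 48.1, 75.7]
orientation: [-3.142, -0.004, -0.002]
contact_force: [0.7, 0.5, 1.3]
width: 0.4
finger_force: 0.0
```

Run:
```python
from h import *
np.set_printoptions(precision=1,suppress=True)
p,d=bot.capture('top');s=bot.sense();print(s['time_s'],s['position'],s['contact_force'])
C=cloud('top',d);H=C[150:240,150:290]; m=(H[...,2]>145)&(H[...,2]<162)&(H[...,0]<720);print('panel x pct',np.percentile(H[m][:,0],[1,50,99]) if m.any() else None)
q,_=bot.capture('scene');cv2.imwrite('pics/f.png',np.hstack([p[60:360,40:440],q[100:400,150:550]]))
```

```text
25.5167 [493.1  48.   75.6] [-0.5 -0.3  0.6]
panel x pct [689.7 699.  708.8]
```

View pics/f.png

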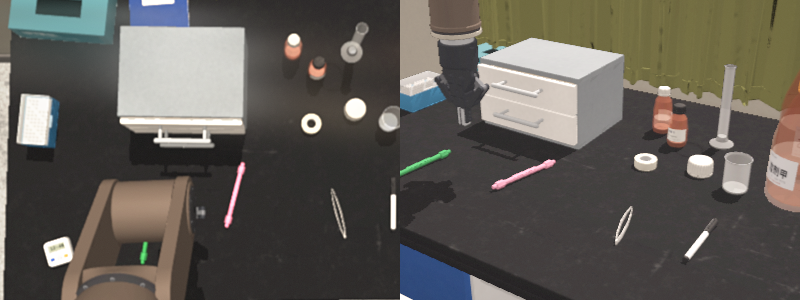

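The top drawer front is flush with the lower one, the hand is clear, and the tweezers and marker have not moved.

```bash
python3 -c "
from bench import bot
print(bot.hand_in())"
```

```text
the job is handed in; nothing more can be done
None
```

I laid the column flat and let it go on the top drawer's floor, pushed the drawer fully shut, left the marker and tweezers in place, and handed the job in at about 25.5 s; `hand_in()` returned no verdict.

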